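Clip on the milk thermometer, then refit the hotplate knob and hold it pressed

TASK

The milk pitcher is on the little hotplate, ready for warming. First clip the dial thermometer onto the pitcher's rim (anywhere but over the handle), stem inside and sprung jaw outside, pushed down until the clip's bridge sits on the rim, and let go of it; then take the hotplate's loose control knob, turn it so that its flat-sided bore matches the D-shaped spindle, push it fully onto the spindle and press it down to the stop against the switch spring. Finish while you are still holding the knob pressed down, with the pitcher upright on its ring and the scoop, the blue cup and the tea tin left where they are.

Things in the scene. Friction and masses are not known exactly. Their poses are not given: they have to be found in the camera images.
- hotplate: Small induction hotplate, fixed: aluminium housing, black glass top, 210 (x) x 150 (y) mm, 48 mm high. Origin: centre of its underside; front (-x) faces the robot. Control spindle 75 mm in front (-x) and 35 mm left (+y) of its centre, in a flat aluminium ring; pan ring 35 mm behind (+x) its centre. Right behind the plate a clear acrylic screen stands on the bar at x = 0.60.
- ring_center (a point): Centre of the printed pan rings on the hotplate's glass (outer ring 118 mm across).
- shaft_tip (a point): Centre of the tip of the hotplate's upright D-spindle: dark steel with bright end face and flat, 12 mm in diameter, the flat 3.6 mm from the axis; last 2.5 mm tapered (1.6 mm on the round side, 1.4 mm on the flat). +x points square out of the flat, +z up. 20.5 mm above the glass when the spindle is up; turns and sinks with it. Turning takes 0.1 N m; it stays where left.
- spindle_press (a joint): How far the spindle is pushed down against its switch spring, in m: 0 up, 0.004 at the stop. About 4 N to start it, 8 N at the stop.
- spindle_turn (a joint): Angle of the spindle about the vertical, rad, anticlockwise from above; at 0 the flat faces the back (+x) of the hotplate.
- control_knob: Loose knob, on the bar, bore down: black, ribbed, round, 36 mm in diameter, 30 mm high, 35 g; grip its wall 14 to 30 mm up. Origin: centre of its underside, z up. D-bore from below, 14 mm deep, 13.4 mm across, flat 4.2 mm from the axis on the +x side (0.13 rad of play on the spindle). The white pointer line on top and side points to +x, above the flat.
- bore_end (a point): Centre of the closed inner end of the knob's bore, on its axis 14 mm above its underside; it meets the spindle's tip when the knob is fully on. The underside is then 6.5 mm above the glass with the spindle up, 2.5 mm at the stop.
- thermometer_block: Fixed wooden block 50 (x) x 40 (y) x 34 mm in which the thermometer stands; origin: centre of its underside. Hole in the middle of its top, 5.5 mm wide, 23 mm deep.
- thermometer: Dial thermometer, 51 g, stem down in the block's hole. Origin: lower tip of the 4 mm stem, z up. Round steel dial, 42 mm in diameter, centred on the stem, 66 to 78 mm above the origin: grasp across its rim. Below it the rim clip: a bridge (underside 52 mm above the origin) reaches out to +x, with a fixed leg and outside it the sprung jaw. The rim goes between them.
- clip_jaw (a joint): Angle of the clip's sprung jaw, rad: 0 shut (0.6 mm gap to the leg, 9 mm below the bridge), growing as the jaw is pushed out; the pitcher's wall holds it open by about 0.05 to 0.25.
- clip_bridge (a point): Underside of the clip's bridge, 10 mm (+x) from the stem's axis, over the gap between leg and jaw; rests on the rim when fully on. The leg's outer face is 9.5 mm from the axis and 14 mm long, then flares in towards the stem. The mouth, 23 mm below the bridge, spans 5 to 18 mm from the axis. Pushing it on takes about 5 to 8 N.
- jaw_tip (a point): Lower, flared end of the sprung jaw, 23 mm below the underside of the bridge.
- milk_pitcher: Small steel milk pitcher on the hotplate, loose, 0.4 kg, 80 mm high. Origin on its underside, z up; handle at +y, pouring lip at -y; mouth centred 8 mm to -y of the origin. On its +x and -x sides the wall's middle is 27.3 mm from the mouth's axis, 1 to 2.5 mm thick at the rim, 3 mm 12 mm lower; inside radius narrows to 21 mm, 30 mm above the underside.
- rim_center (a point): Centre of the pitcher's mouth, level with the rim (80 mm above its underside).
- coffee_scoop: Bystander: copper coffee scoop with a wooden handle, 45 x 138 x 22 mm, lying on the bar.
- demitasse_1: Bystander: blue demitasse cup, 65 x 83 x 53 mm.
- tea_tin: Bystander: green tin with a wooden lid, 70 mm in diameter, 100 mm high.
Things that resemble listed ones, but are neither listed nor needed, are in the scene too. Several things look just like the control_knob: the one meant starts farthest to the robot's left.

How it is judged:
On the way, in this order (a step that is already met when the one before it is completed fails the run):
1. the thermometer is clipped fully onto the pitcher's rim, stem inside and jaw outside, and let go (z of clip_bridge in the frame of rim_center between -0.004 and 0.005 m and horizontal distance between thermometer and rim_center below 0.025 m and horizontal distance between jaw_tip and rim_center above 0.029 m and value of joint clip_jaw above 0.03 rad and angle between thermometer's own z axis and vertical below 0.25 rad and contact force between the fingers and thermometer below 0.1 N), for 0.3 s.
2. the knob is fully on the spindle, its flat on the spindle's flat (z of bore_end in the frame of shaft_tip below 0.0025 m and horizontal distance between bore_end and shaft_tip below 0.003 m and angle between the x axis of control_knob and the x axis of shaft_tip, either way round below 0.25 rad), for 0.2 s.
At the end, for the whole second after the job is handed in: Knob on the spindle to the end of its bore, flat on flat, fingers pressing it at least 3 of 4 mm down; thermometer clipped on the rim and let go: bridge within 5 mm of the rim, stem inside, jaw outside, upright within 0.25 rad; pitcher upright, at rest, within 40 mm of the ring's centre (all of step 2 and value of joint spindle_press above 0.003 m and contact force between the fingers and control_knob above 2 N and z of clip_bridge in the frame of rim_center between -0.004 and 0.005 m and horizontal distance between thermometer and rim_center below 0.025 m and horizontal distance between jaw_tip and rim_center above 0.029 m and value of joint clip_jaw above 0.03 rad and angle between thermometer's own z axis and vertical below 0.25 rad and contact force between the arm and thermometer below 0.1 N and horizontal distance between rim_center and ring_center below 0.04 m and angle between milk_pitcher's own z axis and vertical below 0.1 rad and linear speed of milk_pitcher below 0.02 m/s); the arm keeps its last pose, push and grip.
It fails at once if the pitcher is tipped (angle between milk_pitcher's own z axis and vertical above 0.35 rad).
It fails at once if the coffee scoop is moved (distance of coffee_scoop from where it was at the start of the episode above 0.03 m).
It fails at once if the blue cup is moved (distance of demitasse_1 from where it was at the start of the episode above 0.03 m).
It fails at once if the tea tin is moved (distance of tea_tin from where it was at the start of the episode above 0.03 m).
It also fails if it takes over 48 s, if anything falls off the work surface, if the arm or the gripper's body presses on something with over 40 N, if the wrist force passes 120 N, or if a joint passes its speed limit or range.

ROBOT

A 6-joint arm with a two-finger parallel gripper is mounted at the origin on a cart in front of the work surface, level with it; the furniture and walls round the work are solid. World frame = base frame: x ahead of the robot, y to its left, z up, the work surface at z = 0. Lengths are in m, angles in rad, forces in N, time in s.
With the tool pointing down it reaches from about 0.325 to 1 m from the base axis. Payload 5.1 kg.
Tool frame: the origin (TCP) lies between the finger pads; the fingertips stand 25 mm ahead of it and the grasp point (between the pads) lies 6 mm ahead of it; z points along the fingers, y is the line along which they close (so a half turn about z gives the same grasp; the last joint's range is limited). The gripper opens to 85 mm and grips with 20 to 120 N. Pads are 22 mm wide; open, the fingers measure 114 mm over their backs; the gripper's body (76 mm by 85 mm) begins 54 mm behind the grasp point. The pads swing forward as they close: fully open they stand 13 mm farther back than shut.
Start: joints at [-1.353, 0.124, 1.65, -0, 1.367, -0.083], TCP at [0.193, -0.621, 0.256] pointing down, gripper open.
Joint ranges: [-2.61, 2.61], [-1.02, 2.33], [0.03, 2.71], [-1.35, 4.49], [0.32, 2.68], [-2.91, 2.91]. Speed limits (rad/s): [2.57, 2.57, 3.14, 3.14, 3.14, 3.14].

INTERFACE

Orientations are given as [roll, pitch, yaw] about the fixed x, y, z axes, in that order (R = Rz(yaw) Ry(pitch) Rx(roll)).
In Python, from bench import * gives the robot as it stands.
- The arm moves only by the tool step_arm, never from a script. Its arguments are lists of equal length, an entry for each row: "travel": the shift along the tool's x, y, z in units of 25 mm (1.0 is 25 mm), a list of three; "turn": the turn, a rotation vector about the tool's x, y, z in units of 6 degrees (1.0 is 6 degrees), a list of three; "hand": the finger opening in mm, from 0 to 85.4. In form: {"travel": [[dx, dy, dz], ...], "turn": [[ax, ay, az], ...], "hand": [hand, ...]}. A call has 1 to 12 rows; each row shifts and turns the commanded pose from where the row before left it, along the tool's axes as they then stand; what a row does not reach is not made up. A row lasts 1/12 s, in which the tool goes at most 41.7 mm and 7.16 degrees, less where a joint would pass 70% of its speed; a pose out of reach is approached as far as the arm can. A call is refused whole if a number of a shift passes 1 or a number of a turn 1, either way. A call with a gripper value outside its range is refused whole. The fingers move at their own pace and stop on an object; "grip_force" is the grip in N (left out, the last holds). Time passes only in rows, so rows that do not move let the fingers close. It gives the time, the measured TCP pose, the force, the opening and the grip force at its end, in the units of the state.
- read_state(): the state, without advancing time (a new reading comes with each control period).
- get_image(name): name is "scene" or "top" or "wrist"; returns a dict with "color" (384x512x3 uint8, red, green, blue), "fx", "fy", "cx", "cy" (pixels), "R" (3x3) and "t" (3): a world point X has camera coordinates R X + t; the wrist camera has in their place "mount" (4x4, takes a point from camera to tool coordinates, whose origin is the TCP and whose axes are the flange's). Camera axes: x right, y down, z forward; pixel columns grow to the right and rows downward; lengths in m; the calibration is good to about 2 mm. A picture is of the moment at which its call begins: read the wrist's pose just before it. There is no depth.
- sign_off(): hands the job in; it is judged then, once.
The state is a dict: "time": time; "joint_positions": joint angles; "qd": joint speeds; "joint_efforts": joint torques, N m; "ee_pos": TCP position; "orientation": TCP orientation; "ft_force": force on the tool from outside, world axes, zero at the start; "moment": the same for the moment, N m; "finger_gap": opening from 0.0 (shut) to 1.0 (fully open); "gripper_force": force on a finger pad.
Only numpy, scipy, OpenCV 4.12 (cv2) and the standard library are available. Lean on these libraries where they do the work, as an engineer would, in place of code of your own. Each camera call takes 0.05 s, during which the arm holds its last target. There are 200 camera calls.

## Working session

There is one attempt and no reset: what is moved stays moved. The work goes in short steps, Python scripts to look and compute and a tool call to move; the robot and the scene stay as the last step left them, time stands still between calls to the robot, and variables do not carry over. Pictures are saved under pics/ and viewed, at most 10 in all, crops included, and the job is handed in when it is done.

Besides the shell and the picture viewer there is one more tool, called after "Emit:" as name(argument=value, ...) on one line, values as JSON. step_arm: Moves the arm, as the interface text tells. Its arguments: {"type":"object","properties":{"travel":{"type":"array"},"turn":{"type":"array"},"hand":{"type":"array"},"grip_force":{"type":"number"}},"required":["travel","turn","hand"]}

```bash
ls; mkdir -p pics
cat > h.py <<'E'
from bench import *
import numpy as np, cv2
from scipy.spatial.transform import Rotation as Rn
def ray(im,u,v,s=None):
    d=np.array([(u-im["cx"])/im["fx"],(v-im["cy"])/im["fy"],1.])
    if "R" in im and im["R"] is not None:
        R=np.array(im["R"]);t=np.array(im["t"]);return -R.T@t,R.T@d
    M=np.array(im["mount"]);Rt=Rn.from_euler('xyz',s["orientation"]).as_matrix()
    return np.array(s["ee_pos"])+Rt@M[:3,3],Rt@(M[:3,:3]@d)
def onz(im,u,v,z,s=None):
    o,d=ray(im,u,v,s);return o+d*(z-o[2])/d[2]
def proj(im,X,s=None):
    X=np.array(X,float)
    if "R" in im and im["R"] is not None: c=np.array(im["R"])@X+np.array(im["t"])
    else:
        M=np.array(im["mount"]);Rt=Rn.from_euler('xyz',s["orientation"]).as_matrix()
        c=M[:3,:3].T@(Rt.T@(X-np.array(s["ee_pos"]))-M[:3,3])
    return np.array([im["fx"]*c[0]/c[2]+im["cx"],im["fy"]*c[1]/c[2]+im["cy"]])
def save(n,c): cv2.imwrite("pics/"+n,cv2.cvtColor(c,cv2.COLOR_RGB2BGR))
E
python3 - <<'E'
from h import *
import pickle
print(read_state())
for n in("scene","top"):
    im=get_image(n);pickle.dump(im,open(n+".pkl","wb"));save(n+"0.png",cv2.resize(im["color"],(800,600),interpolation=cv2.INTER_CUBIC))
    R=np.array(im["R"]);print(n,im["fx"],-R.T@np.array(im["t"]),R[2])
E
```

```text
pics
{'time': 0.0, 'joint_positions': array([-1.35259662e+00,  1.24504469e-01,  1.65165839e+00,  3.90388680e-05,
        1.36751142e+00, -8.26009164e-02]), 'qd': array([-0.00164734, -0.00078234,  0.00124139,  0.00046573,  0.00027655,
        0.00024665]), 'joint_efforts': array([ 8.18369135e-04, -4.23609352e+01, -3.65450156e+01,  3.50793118e-05,
        7.01893412e-03, -8.64912153e-06]), 'ee_pos': array([ 0.19244563, -0.6202774 ,  0.25506261]), 'orientation': array([-3.13952127e+00, -2.09837158e-04,  3.00792490e-01]), 'ft_force': array([-0.29666603, -0.19858078,  0.50116558]), 'moment': array([ 0.01074458, -0.02607661, -0.01883261]), 'gripper_force': 0.0, 'finger_gap': 0.9981598375247702}
scene 393.1480473891923 [0.0123316  0.86947506 0.71325944] [ 0.4826483  -0.54539987 -0.68526608]
top 450.5393867771246 [0.25481249 0.41717787 0.92034098] [ 0.229071   -0.03371058 -0.97282582]
```

View pics/top0.png

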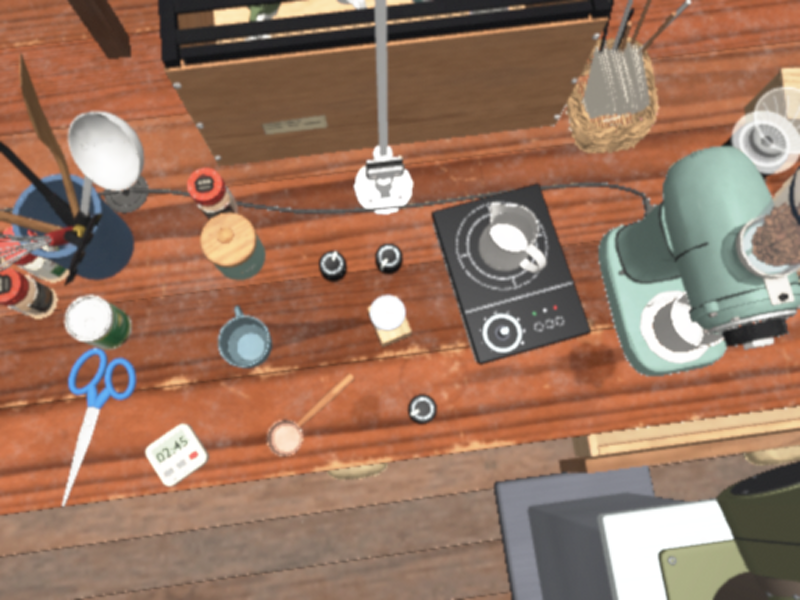

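View pics/scene0.png

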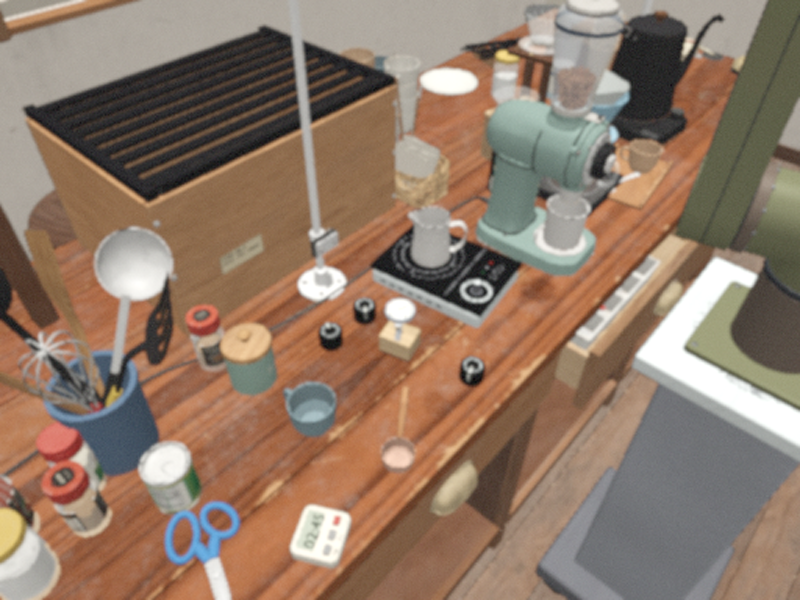

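The top view (800x600 scale) shows the hotplate at (510,270), the spindle at (503,331) and the pitcher at (512,235) with its handle at (535,262). It also shows the thermometer dial at (388,312) and knobs at (332,265), (388,258) and (422,408). The leftmost knob at (332,265) is the one I need.

Run:
```python
from h import *
import pickle
T=pickle.load(open("top.pkl","rb"));S=pickle.load(open("scene.pkl","rb"));k=.64
def p(n,u,v,z): print(n,onz(T,u*k,v*k,z).round(4))
for n,u,v,z in [("k1",332,265,.03),("k2",388,258,.03),("k3",422,408,.03),("dial",388,312,.095),("spin",503,331,.068),("c1",434,212,.048),("c2",538,185,.048),("c3",588,335,.048),("c4",479,361,.048),("mouth",512,235,.128),("ring",501,244,.048),("scoop",285,437,.02),("scoopend",352,377,.01),("cup",244,338,.05),("tin",232,243,.1)]: p(n,u,v,z)
```

```text
k1 [0.5093 0.457  0.03  ]
k2 [0.5093 0.3829 0.03  ]
k3 [0.3104 0.3661 0.03  ]
dial [0.4241 0.3942 0.095 ]
spin [0.3876 0.2564 0.068 ]
c1 [0.5584 0.3158 0.048 ]
c2 [0.5779 0.1739 0.048 ]
c3 [0.3718 0.1475 0.048 ]
c4 [0.3573 0.2886 0.048 ]
mouth [0.4903 0.2379 0.128 ]
ring [0.5038 0.2361 0.048 ]
scoop [0.2978 0.5408 0.02  ]
scoopend [0.3626 0.4491 0.01  ]
cup [0.4238 0.5757 0.05  ]
tin [0.5327 0.5714 0.1   ]
```

Run:
```python
from h import *
import pickle
T=pickle.load(open("top.pkl","rb"));S=pickle.load(open("scene.pkl","rb"));k=.64
def tri(a,b):
    o1,d1=ray(T,*(np.array(a)*k));o2,d2=ray(S,*(np.array(b)*k))
    A=np.stack([d1,-d2],1);x=np.linalg.lstsq(A,o2-o1,rcond=None)[0]
    P,Q=o1+d1*x[0],o2+d2*x[1];print(((P+Q)/2).round(3),np.linalg.norm(P-Q).round(3))
tri((785,245),(595,5));tri((765,330),(608,150));tri((735,155),(500,115));tri((780,275),(575,85))
im=get_image("wrist");print(im["fx"],im["cx"],im["cy"],np.array(im["mount"]).round(4).tolist())
for z in(.2,.3,.4): print(z,onz(T,785*k,245*k,z),onz(T,745*k,330*k,z))
```

```text
[0.358 0.126 0.458] 0.007
[0.329 0.025 0.227] 0.002
[ 0.534 -0.     0.203] 0.016
[0.373 0.065 0.331] 0.022
288.00884628693046 257.1639551207881 189.1083260938592 [[-0.0009, -0.9663, -0.2575, 0.0654], [1.0, -0.0007, -0.0011, 0.0005], [0.0009, -0.2575, 0.9663, -0.1173], [0.0, 0.0, 0.0, 1.0]]
0.2 [ 0.41992486 -0.03391746  0.2       ] [0.33535432 0.03140845 0.2       ]
0.3 [0.39700344 0.02870501 0.3       ] [0.32417325 0.08496218 0.3       ]
0.4 [0.37408202 0.09132749 0.4       ] [0.31299218 0.1385159  0.4       ]
```

Emit:
step_arm(travel=[[0.7,-0.95,-1],[0.7,-0.95,-1],[0.7,-0.95,-1],[0.7,-0.95,-1],[0.7,-0.95,-1],[0.7,-0.95,-1],[0.7,-0.95,-1],[0.7,-0.95,-1],[0.7,-0.95,-1],[0.7,-0.95,-1],[0.7,-0.95,-1],[0.7,-0.95,-1]], turn=[[0,0,0],[0,0,0],[0,0,0],[0,0,0],[0,0,0],[0,0,0],[0,0,0],[0,0,0],[0,0,0],[0,0,0],[0,0,0],[0,0,0]], hand=[85,85,85,85,85,85,85,85,85,85,85,85])

```text
time: 1.15
ee_pos: [0.3086, -0.2848, 0.5573]
orientation: [3.142, -0.0, 0.3]
ft_force: [0.7, -0.1, -0.1]
finger_gap: 0.996
gripper_force: 0.0
```

Emit:
step_arm(travel=[[0.7,-0.95,-0.5],[0.7,-0.95,0],[0.7,-0.95,0],[0.7,-0.95,0],[0.7,-0.95,0],[0.7,-0.95,0],[0.7,-0.95,0],[0.7,-0.95,0],[0.7,-0.95,0],[0.7,-0.95,0],[0.5,-1,0],[0.4,-1,0]], turn=[[0,0,0],[0,0,0],[0,0,0],[0,0,0],[0,0,0],[0,0,0],[0,0,0],[0,0,0],[0,0,0],[0,0,0],[0,0,0],[0,0,0]], hand=[85,85,85,85,85,85,85,85,85,85,85,85])

```text
time: 2.15
ee_pos: [0.4124, 0.0483, 0.5681]
orientation: [-3.141, 0.001, 0.301]
ft_force: [1.0, -0.2, -0.1]
finger_gap: 0.992
gripper_force: 0.0
```

Emit:
step_arm(travel=[[0.4,-1,0],[0.4,-1,0],[0.4,-1,0],[0.4,-1,0],[0.4,-1,0],[0.4,-1,0],[0.4,-1,0.9],[0.4,-1,1],[0.4,-1,1],[0.4,-1,1],[0.4,-1,1],[0.4,0,1]], turn=[[0,0,0],[0,0,0],[0,0,0],[0,0,0],[0,0,0],[0,0,0],[0,0,0],[0,0,0],[0,0,0],[0,0,0],[0,0,0],[0,0,0]], hand=[85,85,85,85,85,85,85,85,85,85,85,85])

```text
time: 3.15
ee_pos: [0.444, 0.3482, 0.4192]
orientation: [-3.14, 0.001, 0.305]
ft_force: [0.9, -0.3, 0.0]
finger_gap: 0.999
gripper_force: 0.0
```

Emit:
step_arm(travel=[[0,0,1],[0,0,1],[0,0,1],[0,0,1],[0,0,1],[0,0,0],[0,0,0]], turn=[[0,0,0],[0,0,0],[0,0,0],[0,0,0],[0,0,0],[0,0,0],[0,0,0]], hand=[85,85,85,85,85,85,85])

```text
time: 3.73
ee_pos: [0.4445, 0.3445, 0.2946]
orientation: [3.141, 0.004, 0.301]
ft_force: [0.6, -0.1, 0.2]
finger_gap: 0.993
gripper_force: 0.0
```

Run:
```python
from h import *
import pickle
s=read_state();im=get_image("wrist");pickle.dump((s,im),open("w1.pkl","wb"));save("w1.png",cv2.resize(im["color"],(800,600),interpolation=cv2.INTER_CUBIC));print(s["time"],s["ee_pos"],s["orientation"])
```

```text
3.7333 [0.44451104 0.34445553 0.29457439] [3.14055499 0.00388026 0.30079642]
```

View pics/w1.png

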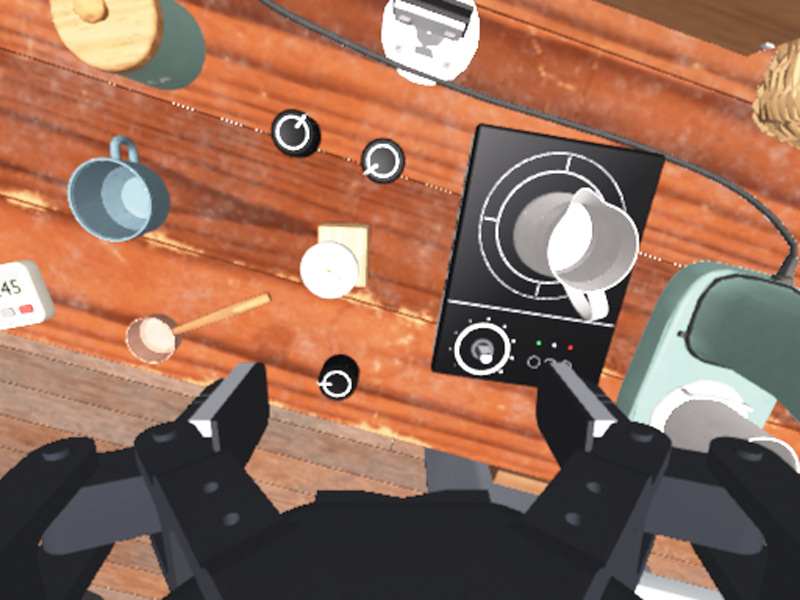

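The wrist view shows the dial at (330,269), the target knob at (296,132) with its pointer toward the upper right, and the spindle at (485,350). The pitcher mouth is at (597,238) with its handle at (592,302). I'll enlarge the key parts in one montage to read angles and the clip's side.

Run:
```python
from h import *
import pickle
S=pickle.load(open("scene.pkl","rb"))["color"];s,im=pickle.load(open("w1.pkl","rb"));W=im["color"]
def cr(c,u,v,w,h): 
    return cv2.resize(c[int(v-h/2):int(v+h/2),int(u-w/2):int(u+w/2)],(400,300),interpolation=cv2.INTER_CUBIC)
k=.64
m=np.vstack([np.hstack([cr(S,256,208,48,36),cr(W,485*k,350*k,48,36)]),np.hstack([cr(W,380,155,100,75),cr(W,190,85,48,36)])])
save("m1.png",m)
```

```text
(no output)
```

View pics/m1.png

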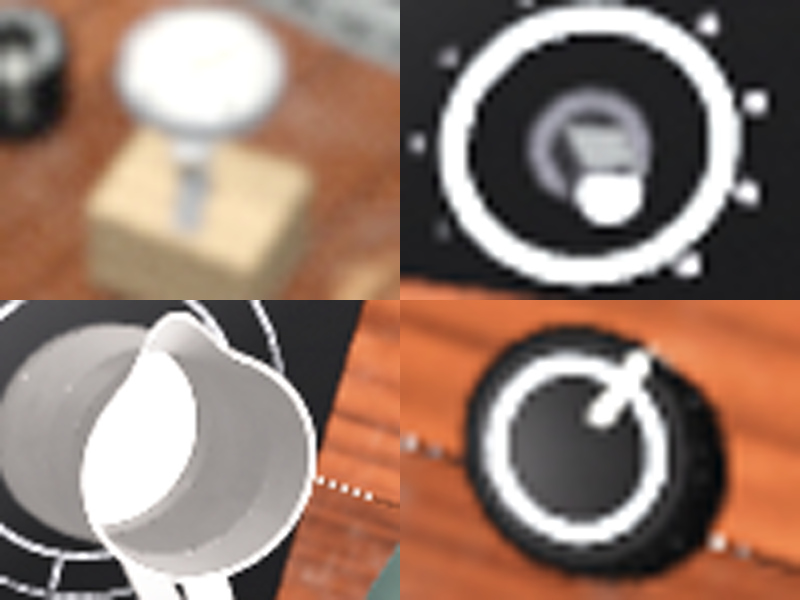

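Run:
```python
from h import *
import pickle
from scipy.optimize import least_squares
s,im=pickle.load(open("w1.pkl","rb"));S=pickle.load(open("scene.pkl","rb"));k=.64
pts=[(315,460),(280,545),(195,577),(105,530),(82,475),(262,366),(293,400),(312,430)]
P=np.array([onz(im,330+u/4,117.5+(v-300)/4,.128,s)[:2] for u,v in pts])
f=least_squares(lambda x:np.hypot(*(P-x[:2]).T)-x[2],[.49,.24,.028]);print("mouth",f.x,f.fun.round(4)*1000)
lip=onz(im,330+178/4,117.5+15/4,.128,s)[:2]; ha=onz(im,592*k,300*k,.12,s)[:2]
for n,q in(("lip",lip),("handle",ha)): print(n,np.degrees(np.arctan2(*(q-f.x[:2])[::-1])),np.linalg.norm(q-f.x[:2]))
kc=onz(im,187,85,.03,s);kp=onz(im,166+240*.12,67+60*.12,.03,s);print("knob",kc,np.degrees(np.arctan2(*(kp-kc)[1::-1])))
m=cv2.cvtColor(im["color"],cv2.COLOR_RGB2HSV);mm=((m[...,1]<60)&(m[...,2]>170)).astype(np.uint8)
n,l,st,ce=cv2.connectedComponentsWithStats(mm);i=l[172,211];print("dial px",ce[i],st[i]);d=onz(im,*ce[i],.089,s);print("dial",d)
# scene check for clip angle
print("stem proj",proj(S,[d[0],d[1],.089]),proj(S,[d[0],d[1],.034]))
for a in range(80,200,15):
    q=np.radians(a);print(a,proj(S,[d[0]+.014*np.cos(q),d[1]+.014*np.sin(q),.042]).round(1))
# ring center from hotplate corners & spindle
C=[onz(im,u*k,v*k,.048,s)[:2] for u,v in((478,124),(663,156),(602,385),(434,370))];print(np.round(C,4))
print("spindle ring",onz(im,482*k,349*k,.048,s),"tip",onz(im,485*k-24+208*.12,350*k-18+195*.12,.0685,s))
```

```text
mouth [0.49874161 0.2330996  0.02807264] [ 0.1  1.2 -0.7 -1.1  1.3  0.2 -1.1  0.1]
lip 31.461455326610363 0.03877382919427153
handle -153.24134799647476 0.03565355646030277
knob [0.51175526 0.45671545 0.03      ] -22.474355685570938
dial px [213.91492147 167.45876963] [ 192  145   42   46 1528]
dial [0.4339322  0.39232409 0.089     ]
stem proj [253.95631735 195.28457443] [253.78461025 211.90400374]
80 [249.1 212.2]
95 [250.2 213. ]
110 [251.6 213.6]
125 [253.1 213.9]
140 [254.7 213.9]
155 [256.2 213.6]
170 [257.5 213. ]
185 [258.6 212.2]
[[0.5594 0.3191]
 [0.5797 0.1748]
 [0.3874 0.1411]
 [0.3572 0.2876]]
spindle ring [0.38816625 0.25409996 0.048     ] tip [0.38817513 0.25392823 0.0685    ]
```

Emit:
step_arm(travel=[[-0.25,-0.93,0.76],[-0.25,-0.93,0.76],[-0.25,-0.93,0.76],[-0.25,-0.92,0.76],[-0.25,-0.92,0.76],[-0.24,-0.92,0.75],[0,0,0],[0,0,0],[0,0,0],[0,0,0],[0,0,0],[0,0,0]], turn=[[0,0,0],[0,0,0],[0,0,0],[0,0,0],[0,0,0],[0,0,0],[0,0,-1],[0,0,-1],[0,0,-1],[0,0,-1],[0,0,-1],[0,0,-1]], hand=[85,85,85,85,85,85,85,85,85,85,85,85])

```text
time: 4.78
ee_pos: [0.3698, 0.4678, 0.1859]
orientation: [3.141, -0.005, 0.934]
ft_force: [0.5, 0.4, -0.4]
finger_gap: 0.995
gripper_force: 0.0
```

Emit:
step_arm(travel=[[0,0,0],[0,0,0],[0,0,0],[0,0,0],[0,0,0],[0,0,0],[0,0,0],[0,0,0],[0,0,0],[0,0,0],[0,0,0],[0,0,0]], turn=[[0,0,-1],[0,0,-1],[0,0,-1],[0,0,-1],[0,0,-1],[0,0,-1],[0,0,-1],[0,0,-1],[0,0,-1],[0,0,-1],[0,0,-1],[0,0,-1]], hand=[85,85,85,85,85,85,85,85,85,85,85,85])

```text
time: 5.78
ee_pos: [0.3699, 0.4678, 0.1859]
orientation: [3.137, -0.001, 2.191]
ft_force: [0.3, -0.0, 0.7]
finger_gap: 0.998
gripper_force: 0.0
```

Emit:
step_arm(travel=[[0,0,0],[0,0,0],[0,0,0],[0,0,0],[0,0,0],[0,0,0],[0,0,0],[0,0,0],[0,0,0]], turn=[[0,0,-0.8],[0,-1,0],[0,-1,0],[0,-1,0],[0,-1,0],[0,-1,0],[0,-0.8,0],[0,0,0],[0,0,0]], hand=[85,85,85,85,85,85,85,85,85])

```text
time: 6.53
ee_pos: [0.3686, 0.4679, 0.1839]
orientation: [3.139, 0.605, 2.269]
ft_force: [0.0, 0.5, -0.2]
finger_gap: 0.996
gripper_force: 0.0
```

Run:
```python
from h import *
import pickle
s=read_state();im=get_image("wrist");pickle.dump((s,im),open("w2.pkl","wb"));print(s["time"],s["ee_pos"],s["orientation"],s["joint_positions"])
c=proj(im,[.428,.394,.06],s);print(c)
W=im["color"];u,v=int(np.clip(c[0],75,437)),int(np.clip(c[1],60,324))
a=cv2.resize(W,(400,300));b=cv2.resize(W[v-60:v+60,u-50:u+50],(400,480),interpolation=cv2.INTER_CUBIC)
o=np.zeros((480,800,3),np.uint8);o[:300,:400]=a;o[:,400:]=b;save("w2.png",o);print(u,v)
```

```text
6.5333 [0.36856169 0.46794599 0.18385782] [3.13931594 0.60478273 2.26941351] [ 1.03974269  0.19716575  1.77199805 -0.57326009  1.42451332  0.49990111]
[254.70374359 188.94228862]
254 188
```

View pics/w2.png

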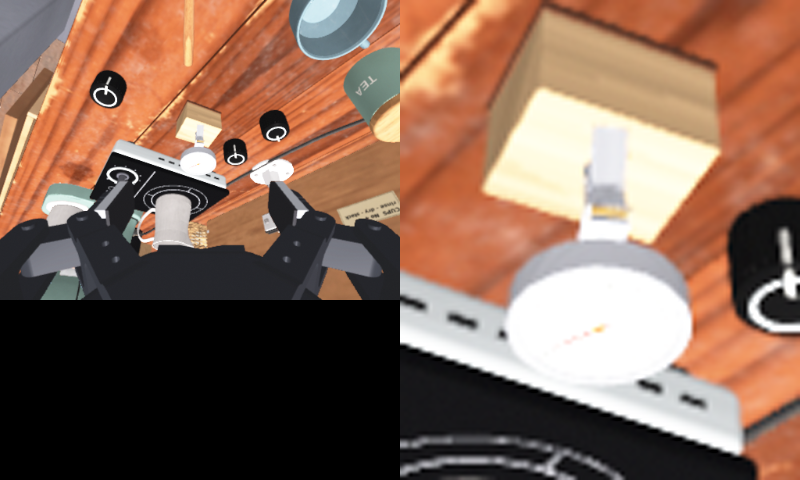

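The crop, which is upside down, shows the dial face centred at (600,325). The clip jaw runs up from the bridge at (603,225) to its tip at (610,128), so the clip faces nearly straight at the camera.

Run:
```python
from h import *
import pickle
s,im=pickle.load(open("w2.pkl","rb"));s1,i1=pickle.load(open("w1.pkl","rb"))
f=lambda x,y:(204+(x-400)/4,128+y/4)
d=onz(im,*f(600,326),.089,s);j=onz(im,*f(610,129),.040,s);b=onz(im,*f(603,222),.066,s)
print(d,j,np.degrees(np.arctan2(*(j-d)[1::-1])),np.linalg.norm((j-d)[:2]),np.degrees(np.arctan2(*(b-d)[1::-1])))
print(onz(i1,211.2,172,.089,s1))
# block top corners
print([onz(im,*f(x,y),.034,s)[:2].round(4).tolist() for x,y in((534,88),(718,150),(650,243),(483,192))])
```

```text
[0.42409083 0.39785672 0.089     ] [0.41678736 0.41016124 0.04      ] 120.69163557267682 0.014308803935328358 125.95723838013244
[0.42792514 0.39392789 0.089     ]
[[0.3976, 0.4044], [0.4464, 0.4178], [0.4573, 0.3792], [0.4094, 0.3664]]
```

Emit:
step_arm(travel=[[0,0,0],[0,0,0],[0,0,0],[0,0,0],[0,0,0],[0,0,0],[0,0,0],[0,0,0],[0,0,0],[0,0,0],[0,0,0],[0,0,0]], turn=[[0,1,0],[0,1,0],[0,1,0],[0,1,0],[0,1,0],[0,0.8,0],[0,0,-1],[0,0,-1],[0,0,-1],[0,0,-1],[0,0,-1],[0,0,-1]], hand=[85,85,85,85,85,85,85,85,85,85,85,85])

```text
time: 7.58
ee_pos: [0.37, 0.4662, 0.1847]
orientation: [3.138, 0.001, 2.901]
ft_force: [-0.3, -0.2, 0.0]
finger_gap: 0.995
gripper_force: 0.0
```

Emit:
step_arm(travel=[[0,0,0],[0,0,0],[0,0,0],[0,0,0],[0,0,0],[0,0,0],[0,0,0],[0,0,0],[0,0,0]], turn=[[0,0,-1],[0,0,-1],[0,0,-1],[0,0,-1],[0,0,-1],[0,0,-1],[0,0,-1],[0,0,-0.7],[0,0,0]], hand=[85,85,85,85,85,85,85,85,85])

```text
time: 8.33
ee_pos: [0.3699, 0.4663, 0.1846]
orientation: [3.14, 0.003, -2.58]
ft_force: [0.7, -0.2, 0.6]
finger_gap: 0.996
gripper_force: 0.0
```

Emit:
step_arm(travel=[[-0.1,-0.9,0.3],[-0.1,-0.9,0.3],[-0.1,-0.9,0.3],[-0.1,-0.9,0.3],[0,0,0.7],[0,0,0.7],[0,0,0.7],[0,0,0.4],[0,0,0],[0,0,0]], turn=[[0,0,0],[0,0,0],[0,0,0],[0,0,0],[0,0,0],[0,0,0],[0,0,0],[0,0,0],[0,0,0],[0,0,0]], hand=[85,85,85,85,85,85,85,85,75,65])

```text
time: 9.17
ee_pos: [0.4253, 0.3955, 0.0905]
orientation: [3.141, 0.0, -2.58]
ft_force: [0.5, 0.4, -0.5]
finger_gap: 0.766
gripper_force: 0.0
```

Run:
```python
from h import *
import pickle
s=read_state();im=get_image("wrist");pickle.dump((s,im),open("w3.pkl","wb"));print(s["time"],s["ee_pos"],s["ft_force"],s["finger_gap"])
print(proj(im,[.426,.395,.089],s));save("w3.png",im["color"])
```

```text
9.1667 [0.42534847 0.39546644 0.09045034] [ 0.54791669  0.3808017  -0.46035078] 0.7659255931935457
[256.59083668 259.90913922]
```

View pics/w3.png

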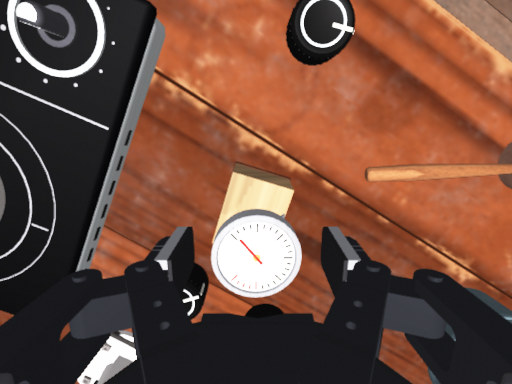

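The dial sits at (257,254), midway between the pads at 178 and 338, so I'll nudge slightly in x and close.

Emit:
step_arm(travel=[[0.1,0,0],[0,0,0],[0,0,0],[0,0,0],[0,0,0],[0,0,0]], turn=[[0,0,0],[0,0,0],[0,0,0],[0,0,0],[0,0,0],[0,0,0]], hand=[55,45,38,35,35,35], grip_force=45)

```text
time: 9.72
ee_pos: [0.4237, 0.3949, 0.0914]
orientation: [3.142, 0.002, -2.579]
ft_force: [-0.2, -0.3, 5.2]
finger_gap: 0.47
gripper_force: 45.1
```

Run:
```python
from h import *
s=read_state();im=get_image("wrist");W=im["color"]
m=cv2.cvtColor(W,cv2.COLOR_RGB2HSV);mm=((m[...,1]<40)&(m[...,2]>190)).astype(np.uint8);mm=cv2.morphologyEx(mm,cv2.MORPH_CLOSE,np.ones((9,9)))
n,l,st,ce=cv2.connectedComponentsWithStats(mm)
for i in range(1,n):
    if st[i,4]>400: print(ce[i].round(1),st[i])
print(s["time"],s["ee_pos"],s["ft_force"],s["finger_gap"],s["gripper_force"],proj(im,[*s["ee_pos"][:2],.089],s))
```

```text
[51.8 40.4] [   0    0  115   90 2139]
[326.   24.5] [300   0  54  51 698]
[ 28.6 205.7] [  0 116  57 166 693]
[257.3 258.3] [ 214  216   87   84 5657]
9.7167 [0.42371269 0.39488021 0.09144552] [-0.16886218 -0.30547158  5.24947048] 0.46975556763667764 45.06501317024231 [258.20744715 258.23070424]
```

Emit:
step_arm(travel=[[0,0,-0.5],[0,0,-0.9],[0,0,-0.9],[0,0,-0.9],[0,-0.6,-0.9],[-0.1,-0.8,-0.9],[-0.1,-0.8,-0.8],[-0.1,-0.8,0],[0,-0.8,0],[0,0,0],[0,0,0]], turn=[[0,0,0],[0,0,0],[0,0,0],[0,0,0],[0,0,0],[0,0,0],[0,0,0],[0,0,0],[0,0,0],[0,0,0],[0,0,0]], hand=[35,35,35,35,35,35,35,35,35,35,35])

```text
time: 10.68
ee_pos: [0.4799, 0.3173, 0.235]
orientation: [3.141, -0.001, -2.581]
ft_force: [0.4, 0.3, -0.9]
finger_gap: 0.471
gripper_force: 45.8
```

Run:
```python
from h import *
import pickle
s=read_state();im=get_image("wrist");pickle.dump((s,im),open("w4.pkl","wb"));print(s["time"],s["ee_pos"],s["orientation"],s["ft_force"],s["finger_gap"])
sc=get_image("scene");pickle.dump(sc,open("sc4.pkl","wb"))
c=proj(im,[.4987,.2331,.128],s);print(c,proj(im,[.388,.254,.068],s));q=proj(sc,[*s["ee_pos"][:2],s["ee_pos"][2]-.03])
u,v=c.astype(int);u=max(u,60);v=max(v,60);a=cv2.resize(im["color"][v-60:v+60,u-60:u+60],(480,480),interpolation=cv2.INTER_CUBIC)
x,y=q.astype(int);b=cv2.resize(sc["color"][y-36:y+36,x-24:x+24],(320,480),interpolation=cv2.INTER_CUBIC)
save("w4.png",np.hstack([a,b]));print(u,v,x,y)
```

```text
10.6833 [0.47988734 0.31732679 0.23504429] [ 3.14096825e+00 -7.09092804e-04 -2.58082932e+00] [ 0.4402727   0.27631603 -0.90348288] 0.47100315865483583
[153.89209912 159.85380495] [252.11163443  59.3741165 ]
153 159 261 130
```

View pics/w4.png

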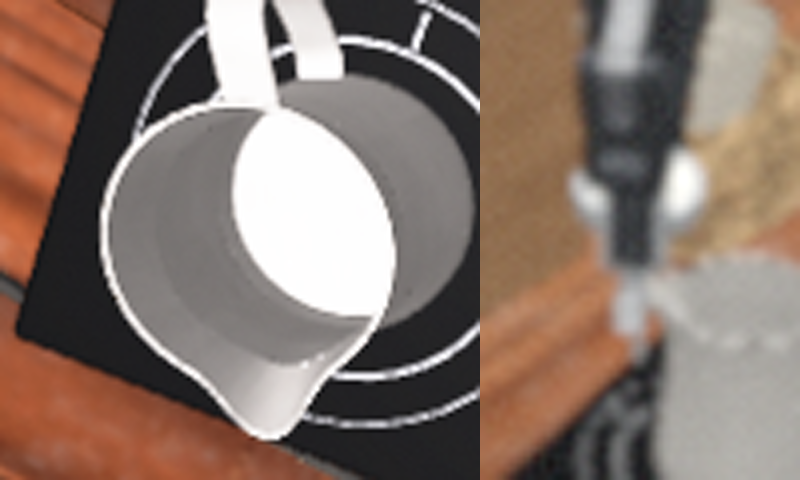

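The crop shows the pitcher mouth centred near (248,250), its lip tip at (268,437) and handle at the top, with the right-hand side free for the clip. The scene inset shows the thermometer held vertically.

Run:
```python
from h import *
import pickle
from scipy.optimize import least_squares
s,im=pickle.load(open("w4.pkl","rb"))
g=lambda x,y,z:onz(im,93+x/4,99+y/4,z,s)[:2]
P=np.array([g(x,y,.128) for x,y in[(102,235),(110,190),(140,140),(185,112),(245,102),(320,130),(365,180),(392,235),(391,270),(116,290)]])
f=least_squares(lambda x:np.hypot(*(P-x[:2]).T)-x[2],[.49,.24,.028]);c=f.x[:2];print("mouth",f.x,f.fun.round(4)*1000)
L=g(268,437,.128);print("lip",np.degrees(np.arctan2(*(L-c)[::-1])),np.linalg.norm(L-c))
a=np.radians(122);Q=c+.0173*np.array([np.cos(a),np.sin(a)]);R=Rn.from_euler('xyz',s["orientation"]).as_matrix()
print("target",Q,"tool move units",(R.T@np.array([*(Q-s["ee_pos"][:2]),0]))/.025)
```

```text
mouth [0.49942788 0.23433997 0.02818939] [ 0.2 -0.1  0.1 -0.   0.3 -0.1 -0.6  0.5  0.  -0.2]
lip 33.038039999080475 0.03873685127593321
target [0.49026027 0.2490112 ] tool move units [ 1.10192593e+00 -2.53478733e+00 -8.01362243e-04]
```

Emit:
step_arm(travel=[[0.37,-0.84,0],[0.37,-0.85,0],[0.36,-0.85,0],[0,0,0.6],[0,0,0.6],[0,0,0.5],[0,0,0.3],[0,0,0]], turn=[[0,0,0],[0,0,0],[0,0,0],[0,0,0],[0,0,0],[0,0,0],[0,0,0],[0,0,0]], hand=[35,35,35,35,35,35,35,35])

```text
time: 11.45
ee_pos: [0.4889, 0.2497, 0.1823]
orientation: [3.141, -0.005, -2.578]
ft_force: [-1.0, -0.4, -0.9]
finger_gap: 0.473
gripper_force: 45.8
```

Run:
```python
from h import *
s=read_state();im=get_image("wrist");print(s["time"],s["ee_pos"],s["ft_force"]);save("w5.png",im["color"])
print(proj(im,[.4994,.2343,.128],s),proj(im,[*s["ee_pos"][:2],s["ee_pos"][2]],s))
```

```text
11.45 [0.48887206 0.24968882 0.18234635] [-1.04271065 -0.38495634 -0.94619405]
[228.40894906 219.52128246] [258.22943998 260.89104677]
```

View pics/w5.png

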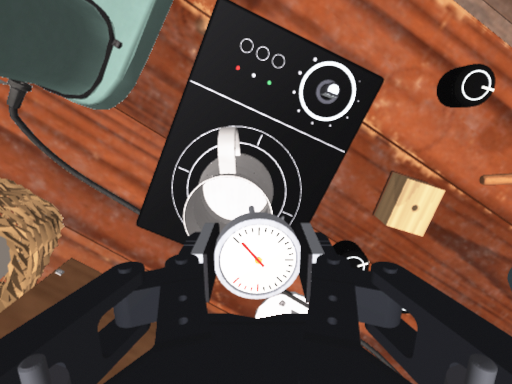

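The held dial is at (258,258) over the mouth's clear side, with the pitcher at (228,195) and its handle at (228,140). I'll push down in small rows.

Emit:
step_arm(travel=[[0,0,0.2],[0,0,0.2],[0,0,0.2],[0,0,0.2],[0,0,0]], turn=[[0,0,0],[0,0,0],[0,0,0],[0,0,0],[0,0,0]], hand=[35,35,35,35,35])

```text
time: 11.92
ee_pos: [0.4913, 0.2502, 0.1662]
orientation: [3.141, 0.002, -2.579]
ft_force: [-0.6, 1.2, 1.3]
finger_gap: 0.47
gripper_force: 46.0
```

Emit:
step_arm(travel=[[0,0,0.1],[0,0,0.1],[0,0,0.1],[0,0,0.1],[0,0,0]], turn=[[0,0,0],[0,0,0],[0,0,0],[0,0,0],[0,0,0]], hand=[35,35,35,35,35])

```text
time: 12.33
ee_pos: [0.4918, 0.2501, 0.1575]
orientation: [-3.141, 0.003, -2.579]
ft_force: [-2.2, -0.8, 10.9]
finger_gap: 0.473
gripper_force: 46.8
```

Emit:
step_arm(travel=[[0,0,0.06],[0,0,0.06],[0,0,0]], turn=[[0,0,0],[0,0,0],[0,0,0]], hand=[35,35,35])

```text
time: 12.58
ee_pos: [0.4926, 0.2509, 0.1572]
orientation: [3.141, 0.006, -2.579]
ft_force: [-5.4, -0.9, 19.7]
finger_gap: 0.471
gripper_force: 47.7
```

Emit:
step_arm(travel=[[0,0,-0.15],[0,0,0],[0,0,0],[0,0,0],[0,0,0]], turn=[[0,0,0],[0,0,0],[0,0,0],[0,0,0],[0,0,0]], hand=[35,45,55,65,65])

```text
time: 13.0
ee_pos: [0.49, 0.2492, 0.1546]
orientation: [3.141, -0.002, -2.579]
ft_force: [-0.3, 0.3, 0.1]
finger_gap: 0.761
gripper_force: 0.0
```

Emit:
step_arm(travel=[[0,0,-0.4],[0,0,-0.8],[0,0,-1],[0,0,-1],[0,0.8,-0.8],[0,0.8,0],[0,0.8,0],[0,0,0]], turn=[[0,0,0],[0,0,0],[0,0,0],[0,0,0],[0,0,0],[0,0,0],[0,0,0],[0,0,0]], hand=[65,65,65,65,65,65,65,65])

```text
time: 13.67
ee_pos: [0.4574, 0.3024, 0.2571]
orientation: [3.141, 0.001, -2.576]
ft_force: [0.2, -0.4, -0.4]
finger_gap: 0.761
gripper_force: 0.0
```

Run:
```python
from h import *
import pickle
s=read_state();im=get_image("wrist");pickle.dump((s,im),open("w6.pkl","wb"));print(s["time"],s["ee_pos"],s["orientation"],s["ft_force"])
sc=get_image("scene")["color"];top=get_image("top")["color"]
k=.64
W=cv2.resize(im["color"],(400,300))
a=cv2.resize(sc[125:185,240:320],(400,300),interpolation=cv2.INTER_CUBIC)
c=proj(im,[.388,.254,.068],s).astype(int);print(c);b=cv2.resize(im["color"][max(c[1]-24,0):max(c[1]-24,0)+48,c[0]-32:c[0]+32],(400,300),interpolation=cv2.INTER_CUBIC)
m=proj(im,[.5,.235,.15],s).astype(int);print(m);d=cv2.resize(im["color"][max(0,m[1]-45):max(0,m[1]-45)+90,max(0,m[0]-60):max(0,m[0]-60)+120],(400,300),interpolation=cv2.INTER_CUBIC)
save("w6.png",np.vstack([np.hstack([W,a]),np.hstack([b,d])]))
```

```text
13.6667 [0.4574196  0.30235233 0.25706391] [ 3.14052469e+00  1.47947505e-03 -2.57636112e+00] [ 0.16330753 -0.39801529 -0.36643246]
[253  91]
[159 194]
```

View pics/w6.png

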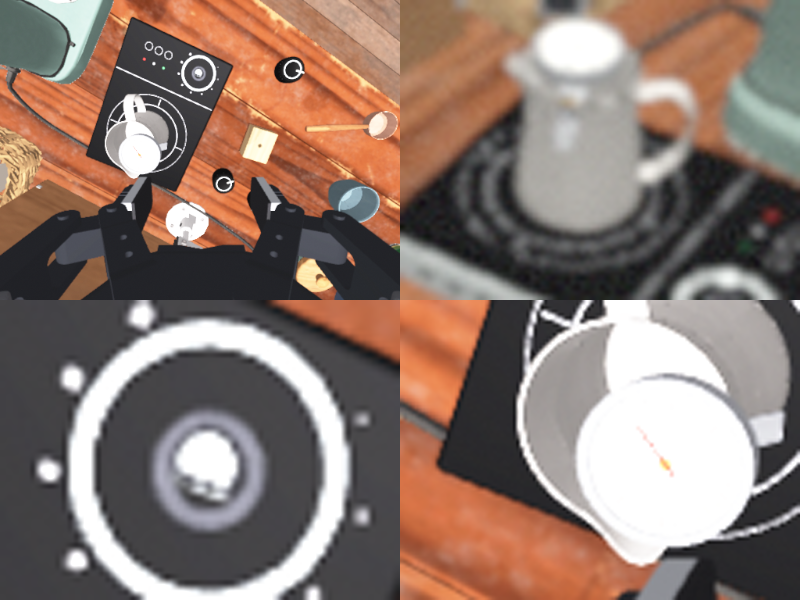

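The thermometer sits clipped on the rim, with the dial over the mouth and the jaw outside at (565,130) in the scene inset. The spindle is at wrist pixel (253,91) with its flat toward image-down. Next are close-ups of the spindle and the knob.

Emit:
step_arm(travel=[[0.85,0,0],[0.85,0,0],[0.85,0,0],[0.85,-0.1,0.9],[0,0,1],[0,0,1],[0,0,1],[0,0,0],[0,0,0]], turn=[[0,0,0],[0,0,0],[0,0,0],[0,0,0],[0,0,0],[0,0,0],[0,0,0],[0,0,0],[0,0,0]], hand=[65,65,65,65,65,65,65,65,65])

```text
time: 14.57
ee_pos: [0.3874, 0.2518, 0.1571]
orientation: [3.141, -0.004, -2.58]
ft_force: [0.3, -0.5, 0.1]
finger_gap: 0.758
gripper_force: 0.0
```

Run:
```python
from h import *
import pickle
s=read_state();im=get_image("wrist");pickle.dump((s,im),open("w7.pkl","wb"));print(s["time"],s["ee_pos"],s["orientation"])
p=proj(im,[.388,.254,.0685],s);print(p)
u,v=p.astype(int);g=im["color"].astype(int)
hs=cv2.cvtColor(im["color"],cv2.COLOR_RGB2HSV)
print(g[v-18:v+18,u-18:u+18].mean(2).astype(int))
```

```text
14.5667 [0.38737966 0.25175506 0.15706381] [ 3.14139805 -0.0038554  -2.58006314]
[259.78794467 204.46899211]
[[ 54  55  53 ...  52  51  52]
 [ 54  54  54 ...  50  50  51]
 [ 55  54  54 ...  51  51  51]
 ...
 [248 255 255 ... 255 255 255]
 [ 78 236 255 ... 255 255 255]
 [ 43  44 184 ... 255 254 179]]
```

Emit:
step_arm(travel=[[-0.85,0.43,-0.3],[-0.85,0.43,0],[-0.85,0.43,0],[-0.85,0.43,0],[-0.85,0.43,0],[-0.85,0.43,0],[-0.85,0.43,0],[-0.85,0.43,0],[-0.85,0.43,0.2],[-0.85,0.43,0],[0,0,0],[0,0,0]], turn=[[0,0,0],[0,0,0],[0,0,0],[0,0,0],[0,0,0],[0,0,0],[0,0,0],[0,0,0],[0,0,0],[0,0,0],[0,0,0],[0,0,0]], hand=[65,65,65,65,65,65,65,65,65,65,65,65])

```text
time: 15.62
ee_pos: [0.5118, 0.4583, 0.1628]
orientation: [3.142, 0.003, -2.578]
ft_force: [-0.2, 0.4, -0.3]
finger_gap: 0.762
gripper_force: 0.0
```

Run:
```python
from h import *
import pickle
s,im=pickle.load(open("w7.pkl","rb"))
s2=read_state();i2=get_image("wrist");pickle.dump((s2,i2),open("w8.pkl","wb"));print(s2["time"],s2["ee_pos"],s2["orientation"])
p=proj(im,[.388,.254,.0685],s).astype(int);q=proj(i2,[.511,.457,.03],s2).astype(int);print(p,q)
c=lambda i,p,r:cv2.resize(i["color"][p[1]-r:p[1]+r,p[0]-r:p[0]+r],(400,400),interpolation=cv2.INTER_CUBIC)
save("w8.png",np.hstack([c(im,p,25),c(i2,q,50)]))
```

```text
15.6167 [0.51179147 0.4582594  0.16282653] [ 3.14157779e+00  2.68100242e-03 -2.57847843e+00]
[259 204] [256 185]
```

View pics/w8.png

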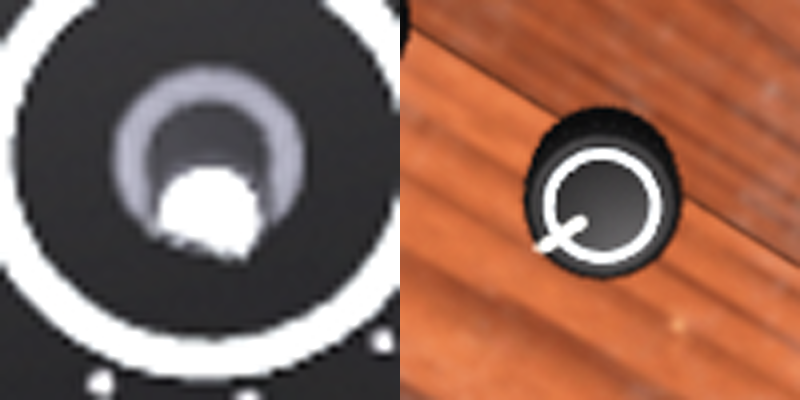

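The left crop shows the spindle's D end face centred at (211,217). Its flat edge runs from about (165,238) to (245,260), facing image-down-left. The right crop shows the knob ring centred at (603,207) with its pointer toward (538,249).

Run:
```python
from h import *
import pickle
s,im=pickle.load(open("w7.pkl","rb"));s2,i2=pickle.load(open("w8.pkl","rb"))
ang=lambda a,b:np.degrees(np.arctan2(b[1]-a[1],b[0]-a[0]))
h=lambda x,y:onz(im,234+x/8-.5,179+y/8-.5,.0685,s)[:2]
# D face: blob
G=cv2.resize(im["color"][179:229,234:284],(400,400),interpolation=cv2.INTER_CUBIC).min(2)
n,l,st,ce=cv2.connectedComponentsWithStats((G>205).astype(np.uint8));i=l[210,211];print(st[i])
ct=max(cv2.findContours((l==i).astype(np.uint8),cv2.RETR_EXTERNAL,cv2.CHAIN_APPROX_NONE)[0],key=len)[:,0]
# round part: points above v=225 fit circle
r=ct[ct[:,1]<222].astype(float);A=np.c_[r,np.ones(len(r))];x=np.linalg.lstsq(A,(r**2).sum(1),rcond=None)[0];c=x[:2]/2;R=np.sqrt(x[2]+c@c);print("circ",c,R)
lo=np.array([[u,ct[ct[:,0]==u,1].max()] for u in range(168,244)]);k=np.polyfit(lo[:,0],lo[:,1],1);print("line",k,np.std(lo[:,1]-np.polyval(k,lo[:,0])))
a,b=h(170,np.polyval(k,170)),h(240,np.polyval(k,240));print("axis",h(*c),"flat normal deg",ang(a,b), ang(a,b)-90,ang(a,b)+90)
print("centroid dir",ang(h(*c),h(*ce[i])),)
# knob
K=cv2.resize(i2["color"][135:235,206:306],(400,400),interpolation=cv2.INTER_CUBIC);m=(K.min(2)>150).astype(np.uint8)
n,l,st,ce=cv2.connectedComponentsWithStats(m);i=1+np.argmax(st[1:,4]);ys,xs=np.where(l==i);P=np.c_[xs,ys].astype(float)
kk=lambda x,y,z=.03:onz(i2,206+x/4-.5,135+y/4-.5,z,s2)[:2]
w=np.array([kk(*p) for p in P]);c=np.median(w,0)
for _ in range(5):
    d=np.hypot(*(w-c).T);sel=abs(d-np.median(d))<.0018;B=w[sel]-c;x=np.linalg.lstsq(np.c_[B,np.ones(len(B))],(B**2).sum(1),rcond=None)[0];c=c+x[:2]/2
d=np.hypot(*(w-c).T);print("knob",c,"ring r",np.median(d[sel]));o=w[(d>np.median(d[sel])+.0025)|(d<np.median(d[sel])-.0025)]-c;print("pointer",np.degrees(np.arctan2(*o.mean(0)[::-1])),len(o))
print("manual",ang(kk(603,207),kk(538,249)))
```

```text
[ 159  169  101   85 6229]
circ [208.54888513 216.64847884] 48.43037850420809
line [  0.33252221 174.53510595] 1.4352197531486384
axis [0.38882858 0.25432803] flat normal deg 102.81676612268339 12.81676612268339 192.8167661226834
centroid dir -166.98497312740133
knob [0.51211794 0.45668641] ring r 0.012047233663225878
pointer -22.089639918596394 497
manual -22.42448840519358
```

Emit:
step_arm(travel=[[0,0,0],[0,0,0],[0,0,0],[0,0,0],[0,0,0],[0,-0.06,0.5],[0,0,0.9],[0,0,0.9],[0,0,0.9],[0,0,0.9],[0,0,0.8],[0,0,0.3]], turn=[[0,0,1],[0,0,1],[0,0,1],[0,0,1],[0,0,1],[0,0,0.87],[0,0,0],[0,0,0],[0,0,0],[0,0,0],[0,0,0],[0,0,0]], hand=[55,52,52,52,52,52,52,52,52,52,52,52])

```text
time: 16.67
ee_pos: [0.5088, 0.4536, 0.0283]
orientation: [-3.139, -0.003, 3.089]
ft_force: [-0.4, -0.8, -0.3]
finger_gap: 0.605
gripper_force: 0.0
```

Emit:
step_arm(travel=[[0,0,0.07],[0,0,0],[0,0,0],[0,0,0],[0,0,0],[0,0,0]], turn=[[0,0,0],[0,0,0],[0,0,0],[0,0,0],[0,0,0],[0,0,0]], hand=[52,45,38,30,28,28], grip_force=40)

```text
time: 17.17
ee_pos: [0.5117, 0.4565, 0.0315]
orientation: [3.139, 0.003, 3.09]
ft_force: [-0.4, -0.9, 6.6]
finger_gap: 0.409
gripper_force: 40.1
```

```bash
cat > kn.py <<'E'
from h import *
def knob(zt,c0):
    s=read_state();im=get_image("wrist");q=proj(im,[*c0,zt],s).astype(int);r=45
    x0,y0=max(q[0]-r,0),max(q[1]-r,0);K=im["color"][y0:y0+2*r,x0:x0+2*r];K=cv2.resize(K,None,fx=4,fy=4,interpolation=cv2.INTER_CUBIC)
    save("k_%d.png"%round(s["time"]*1000),K)
    n,l,st,ce=cv2.connectedComponentsWithStats((K.min(2)>150).astype(np.uint8))
    w0=[]
    for i in range(1,n):
        if st[i,4]<800: continue
        ys,xs=np.where(l==i);w=np.array([onz(im,x0+x/4-.375,y0+y/4-.375,zt,s)[:2] for x,y in zip(xs[::3],ys[::3])]);
        c=(w.max(0)+w.min(0))/2
        for _ in range(8):
            d=np.hypot(*(w-c).T);sel=abs(d-.012)<.002
            if sel.sum()<30: break
            B=w[sel]-c;x=np.linalg.lstsq(np.c_[B,np.ones(len(B))],(B**2).sum(1),rcond=None)[0];c=c+x[:2]/2
        d=np.hypot(*(w-c).T);o=w[(abs(d-.012)>.0025)&(d<.02)]-c
        if sel.sum()>100: print("knob",c.round(4),"r",np.median(d[sel]).round(4),sel.sum(),"ptr",np.degrees(np.arctan2(*o.mean(0)[::-1])).round(1),len(o),"toolframe mm",(Rn.from_euler('xyz',s["orientation"]).as_matrix().T@np.array([*(c-s["ee_pos"][:2]),0])*1000).round(1))
    print(s["time"],s["ee_pos"].round(4),s["orientation"].round(4),s["ft_force"].round(1),round(s["finger_gap"],3),s["gripper_force"])
E
python3 -c "
from kn import *
knob(.03,(.512,.4567))"
```

```text
knob [0.5121 0.4562] r 0.012 3759 ptr -22.6 412 toolframe mm [-0.5 -0.3  0. ]
17.1667 [0.5117 0.4565 0.0315] [3.1394e+00 2.8000e-03 3.0896e+00] [-0.4 -0.9  6.6] 0.409 40.13702358191949
```

Emit:
step_arm(travel=[[0,0,-0.6],[0,0,-1],[0,0,-1],[0.45,-0.8,-1],[0.5,-0.95,-0.4],[0.5,-0.95,0],[0.5,-0.95,0],[0.5,-0.95,0],[0.5,-0.95,0],[0.5,-0.95,0],[0.5,-0.95,0],[0.54,-0.88,0]], turn=[[0,0,0],[0,0,0],[0,0,0],[0,0,0],[0,0,0],[0,0,0],[0,0,0],[0,0,0],[0,0,0],[0,0,0],[0,0,0],[0,0,0]], hand=[28,28,28,28,28,28,28,28,28,28,28,28])

```text
time: 18.22
ee_pos: [0.3867, 0.2524, 0.1297]
orientation: [3.141, 0.0, 3.09]
ft_force: [-0.0, 0.7, 0.1]
finger_gap: 0.405
gripper_force: 40.0
```

Emit:
step_arm(travel=[[0,0,0],[0,0,0],[0,0,0],[0,0,0],[0,0,0],[0,0,0],[0,0,0],[0,0,0]], turn=[[0,0,-1],[0,0,-1],[0,0,-1],[0,0,-1],[0,0,-1],[0,0,-0.93],[0,0,0],[0,0,0]], hand=[28,28,28,28,28,28,28,28])

```text
time: 18.88
ee_pos: [0.3875, 0.2535, 0.1296]
orientation: [3.142, 0.001, -2.575]
ft_force: [-0.1, -0.7, -0.4]
finger_gap: 0.407
gripper_force: 40.0
```

```bash
python3 -c "
from kn import *
z=read_state()['ee_pos'][2]-.0015;p=read_state()['ee_pos'][:2]
knob(z,p)"
```

```text
knob [0.388  0.2533] r 0.012 4022 ptr 12.8 447 toolframe mm [-0.3 -0.5  0. ]
18.8833 [0.3875 0.2535 0.1296] [ 3.1416e+00  7.0000e-04 -2.5752e+00] [-0.1 -0.7 -0.4] 0.407 40.02330127026653
```

Emit:
step_arm(travel=[[-0.04,0.015,0.3],[0,0,0.4],[0,0,0.3],[0,0,0.15],[0,0,0.12],[0,0,0]], turn=[[0,0,0],[0,0,0],[0,0,0],[0,0,0],[0,0,0],[0,0,0]], hand=[28,28,28,28,28,28])

```text
time: 19.43
ee_pos: [0.3877, 0.2541, 0.0962]
orientation: [3.141, -0.002, -2.573]
ft_force: [0.5, 1.0, -1.0]
finger_gap: 0.404
gripper_force: 40.0
```

Emit:
step_arm(travel=[[0,0,0.1],[0,0,0.1],[0,0,0.1],[0,0,0]], turn=[[0,0,0],[0,0,0],[0,0,0],[0,0,0]], hand=[28,28,28,28])

```text
time: 19.77
ee_pos: [0.3878, 0.2542, 0.0893]
orientation: [3.141, -0.001, -2.573]
ft_force: [-0.3, -0.2, 0.1]
finger_gap: 0.405
gripper_force: 40.0
```

Emit:
step_arm(travel=[[0,0,0.08],[0,0,0.06],[0,0,0.06],[0,0,0.06],[0,0,0]], turn=[[0,0,0],[0,0,0],[0,0,0],[0,0,0],[0,0,0]], hand=[28,28,28,28,28])

```text
time: 20.18
ee_pos: [0.3883, 0.2545, 0.0837]
orientation: [3.142, 0.0, -2.573]
ft_force: [-1.9, -0.8, 4.8]
finger_gap: 0.407
gripper_force: 40.2
```

Emit:
step_arm(travel=[[0,0,0.06],[0,0,0.06],[0,0,0.06],[0,0,0]], turn=[[0,0,0],[0,0,0],[0,0,0],[0,0,0]], hand=[28,28,28,28])

```text
time: 20.52
ee_pos: [0.3887, 0.2547, 0.0815]
orientation: [-3.142, -0.001, -2.573]
ft_force: [-8.3, -4.0, 18.9]
finger_gap: 0.406
gripper_force: 41.8
```

Emit:
step_arm(travel=[[0,0,0],[0,0,0],[0,0,0],[0,0,0]], turn=[[0,0,0],[0,0,0],[0,0,0],[0,0,0]], hand=[28,28,28,28])

```text
time: 20.85
ee_pos: [0.3887, 0.2547, 0.0815]
orientation: [-3.142, -0.0, -2.573]
ft_force: [-8.1, -3.8, 18.7]
finger_gap: 0.407
gripper_force: 41.8
```

```bash
python3 -c "
from kn import *
s=read_state();knob(s['ee_pos'][2]-.0015,s['ee_pos'][:2])
a=get_image('scene')['color'][120:190,230:330].astype(int)
im=get_image('wrist');s=read_state();u,v=proj(im,[.49,.249,.167],s);print(u,v)
hs=cv2.cvtColor(im['color'],cv2.COLOR_RGB2HSV);m=((hs[...,1]<40)&(hs[...,2]>190)).astype(np.uint8)
n,l,st,ce=cv2.connectedComponentsWithStats(m);print([(ce[i].round(),st[i,2:]) for i in range(1,n) if st[i,4]>300])
"
```

```text
knob [0.3893 0.2544] r 0.0119 4242 ptr 9.3 1110 toolframe mm [-0.4 -0.5 -0. ]
20.85 [0.3887 0.2547 0.0815] [-3.1415e+00 -3.0000e-04 -2.5725e+00] [-8.1 -3.8 18.7] 0.407 41.75674414203968
10.761338032798932 751.5513614983979
[(array([12., 40.]), array([  35,  117, 2228], dtype=int32)), (array([220., 152.]), array([203,  91, 847], dtype=int32)), (array([257., 223.]), array([ 117,   72, 1385], dtype=int32)), (array([480., 210.]), array([ 48,  41, 519], dtype=int32)), (array([113., 239.]), array([120,  49, 401], dtype=int32)), (array([256., 268.]), array([  68,   75, 1037], dtype=int32)), (array([140., 349.]), array([ 54,  58, 444], dtype=int32)), (array([477., 375.]), array([ 22,  19, 329], dtype=int32))]
```

```bash
python3 -c "
from bench import *
print(sign_off())"
```

```text
the job is handed in; nothing more can be done
None
```

I handed the job in with the thermometer clipped on the pitcher's rim and let go, and the knob on the spindle flat to flat, held pressed to its stop (about 19 N); no verdict came back.

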